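# Level the kitchen scale until it stops rocking

## Robot

A 6-joint arm with a two-finger parallel gripper is mounted at the origin on a cart in front of the work surface, level with it; the furniture and walls round the work are solid. World frame = base frame: x ahead of the robot, y to its left, z up, the work surface at z = 0. Lengths are in m, angles in rad, forces in N, time in s.
With the tool pointing down it reaches from about 0.35 to 0.925 m from the base axis. Payload 6.4 kg.
Tool frame: the origin (TCP) lies on the centre line of the jaws, within the pads' length; the fingertips stand 19 mm ahead of it and the grasp point (between the pads) is the TCP; z points along the fingers, y is the line along which they close (so a half turn about z gives the same grasp; the last joint's range is limited). The gripper opens to 85 mm and grips with 20 to 120 N. Pads are 22 mm wide; open, the fingers measure 114 mm over their backs; the gripper's body (76 mm by 85 mm) begins 54 mm behind the grasp point. The pads swing forward as they close: fully open they stand 13 mm farther back than shut.
Start: joints at [1.033, 0.245, 1.558, -0, 1.339, -0.174], TCP at [0.231, 0.607, 0.25] pointing down, gripper open.
Joint ranges: [-3.13, 3.13], [-1.02, 2.26], [0.13, 2.54], [-0.95, 4.09], [0.21, 2.88], [-2.74, 2.74]. Speed limits (rad/s): [2.57, 2.57, 3.14, 3.14, 3.14, 3.14].

## Interface

Orientations are given as a rotation vector (axis times angle).
In Python, from workcell import env gives the robot as it stands. The module is installed in compiled form; this text tells all that it offers.
- The arm moves only by the tool play_rows, never from a script. Its argument "steps" is one flat list of numbers, 4 for each row, row after row: the shift along the world's x, y, z scaled (see below), then the turn about the world's z scaled (see below). In form: [x, y, z, twist, x, y, z, twist, ...]. A call has exactly 8 rows; each row is the pose to reach, as a shift and turn from the pose commanded when the call began, turning the shorter way round; what a row does not reach only later rows make up. The controller multiplies each number of a shift by 100 mm and each number of a turn by 180 degrees. A row lasts 1/8 s, in which the tool goes at most 62.5 mm and 10.7 degrees, less where a joint would pass 70% of its speed; a pose out of reach is approached as far as the arm can. A call with a number of a shift or a turn outside -1 to 1 is refused whole. A call with a gripper value outside its range is refused whole. "grip" is the gripper command: -1 is fully open, 1 is shut, values between are in proportion, set as the call begins (left out, the last holds). The fingers move at their own pace and stop on an object; "force" is the grip in N (left out, the last holds). Time passes only in rows, so rows that repeat a pose let the fingers close, or fill a call up. It gives the time, the measured TCP pose, the force, the opening and the grip force at its end, in the units of the state.
- env.state(): the state, without advancing time (a new reading comes with each control period).
- env.get_image(name): name is "side" or "top"; returns the picture (480x640x3 uint8, blue, green, red); there is no depth.
- env.calibration(name): a dict with "intrinsics" (3x3 intrinsics, pixels), "R" (3x3) and "t" (3): a world point X has camera coordinates R X + t. Camera axes: x right, y down, z forward; pixel columns grow to the right and rows downward; lengths in m; the calibration is good to about 2 mm. A picture is of the moment at which its call begins. calibration takes no time and is no camera call.
- env.hand_in(): hands the job in; it is judged then, once.
The state is a dict: "time": time; "joints": joint angles; "joint_vel": joint speeds; "joint_torque": joint torques, N m; "tool_pos": TCP position; "eef_rot": TCP orientation; "wrist_force": force on the tool from outside, world axes, zero at the start; "ft_torque": the same for the moment, N m; "gripper_width": opening from 0.0 (shut) to 1.0 (fully open); "grasp_force": force on a finger pad.
Only numpy, scipy, OpenCV 4.12 (cv2) and the standard library are available. Lean on these libraries where they do the work, as an engineer would, in place of code of your own. Each camera call takes 0.05 s, during which the arm holds its last target. There are 200 camera calls.

## Task

The kitchen scale rocks because the two screw feet at its front corners are wound up clear of the worktop. Turn the two black knobs at its front corners clockwise until both screw feet carry their share and the scale stands firm on all five feet, every one of them pressed on the worktop, without jacking the scale up off its fixed front foot. Do not force or overload the feet, keep the scale where it stands, and leave the other things alone.

Things in the scene. Friction and masses are not known exactly. Their poses are not given: they have to be found in the camera images.
- scale: white bench scale of 2.4 to 3.4 kg, 213 mm deep (x), 286 mm wide over the front bar (y), housing top 50 mm up, round steel pan 150 mm across, rim 64 mm up, centred at x +30 mm. Origin on the worktop under its middle; x points to its rear (away from the robot), y to its left, z up. Three fixed rubber feet and two screw feet, 26 mm across; each pad gives 1 mm per 6 N
- knob_left (a joint): turn of the left front knob, rad; grows clockwise seen from above: its foot goes down 3.5 mm per rad, the knob stays at its height. Stiff (0.06 N m), stays where left, range -0.3 to 4.5. The angle of first touch varies by 1.4 rad (pad wear, uneven worktop), so feel it: a knob held at constant height does not push until the foot meets the worktop, then pushes up 8 to 14 N per rad (half that after 0.4 rad)
- knob_right (a joint): the same for the right front knob
- knob_left_top (a point): centre of the top face of the left knob, an upright knurled black cylinder 40 mm across and 30 mm tall, its top 84 mm above the worktop; at x -75, y +115 mm of the scale. Fingers that press this springy corner down (1 mm per 2 to 6 N) land its foot too early, and a knob held off its axis drags the scale: ease off all load after closing, then yield sideways while turning
- knob_right_top (a point): the same for the right knob, at x -75, y -115 mm of the scale
- foot_front_left: rubber pad of the left screw foot, 26 mm across, straight below the left knob; origin at the centre of its underside. At the start it hangs 0.3 to 7.5 mm clear of the worktop. About 0.65 rad of turn past its first touch, done on each side in turn, gives every foot a good share; 0.4 rad is little, 0.9 rad too much
- foot_front_right: the same for the right screw foot, below the right knob
- foot_front_mid: fixed front foot, a rubber pad at x -88, y 0 mm of the scale; origin at the centre of its underside. At the start it carries about half of the weight; if the screw feet are turned too far it is lifted clear
- foot_rear_left: fixed rear left rubber foot at x +80, y +80 mm of the scale; origin at the centre of its underside
- foot_rear_right: fixed rear right rubber foot at x +80, y -80 mm of the scale; origin at the centre of its underside
- lemon: bystander: lemon, 71x53x51 mm, origin under its centre
- tin_small: bystander: low round tin, 86 mm across, 40 mm tall, origin under its centre
- yoghurt_tub: bystander: small tub, 72 mm across, 71 mm tall, origin under its centre

How it is judged:
At the end, for the whole second after the job is handed in: the scale stands still and each of its five feet presses on the worktop with more than 2.5 N (an equal share would be about 6 N) (contact force between each of foot_front_left, foot_front_right, foot_front_mid, foot_rear_left, foot_rear_right and anything else above 2.5 N and linear speed of scale below 0.01 m/s and angular speed of scale below 0.05 rad/s); the robot touches nothing.
It fails at once if a foot of the scale is overloaded (more than 30 N on one foot) (contact force between any of foot_front_left, foot_front_right, foot_front_mid, foot_rear_left, foot_rear_right and anything else above 30 N).
It fails at once if the scale is shifted by more than 30 mm or tipped by more than 0.1 rad (distance of scale from where it was at the start of the episode above 0.03 m or angle between scale's own z axis and vertical above 0.1 rad).
It fails at once if a bystander is moved by more than 20 mm (distance of any of lemon, tin_small, yoghurt_tub from where it was at the start of the episode above 0.02 m).
It also fails if it takes over 72 s, if anything falls off the work surface, if the arm or the gripper's body presses on something with over 40 N, if the wrist force passes 120 N, or if a joint passes its speed limit or range.

## Working session

There is one attempt and no reset: what is moved stays moved. The work goes in short steps, Python scripts to look and compute and a tool call to move; the robot and the scene stay as the last step left them, time stands still between calls to the robot, and variables do not carry over. Pictures are saved under pics/ and viewed, at most 10 in all, crops included, and the job is handed in when it is done.

Besides the shell and the picture viewer there is one more tool, called after ">>>" as name(argument=value, ...) on one line, values as JSON. play_rows: Moves the arm, as the interface text tells. Its arguments: {"type":"object","properties":{"steps":{"type":"array"},"grip":{"type":"number"},"force":{"type":"number"}},"required":["steps"]}

```bash
mkdir -p pics
python3 - <<'E'
from workcell import env
import cv2
for n in("top","side"):
    cv2.imwrite(f"pics/{n}0.png",env.get_image(n)); c=env.calibration(n); print(c)
print(env.state())
E
```

```text
{'intrinsics': array([[479.05010551,   0.        , 312.71065298],
       [  0.        , 479.05010551, 245.04399453],
       [  0.        ,   0.        ,   1.        ]]), 'R': array([[-9.46404704e-03, -9.99952873e-01, -2.16434649e-03],
       [-9.81540412e-01,  9.70321061e-03, -1.91008553e-01],
       [ 1.91020552e-01,  3.16679621e-04, -9.81585986e-01]]), 't': array([0.00254417, 0.58009907, 1.20291769])}
{'intrinsics': array([[454.02576075,   0.        , 320.05933547],
       [  0.        , 454.02576075, 247.84663842],
       [  0.        ,   0.        ,   1.        ]]), 'R': array([[-0.99786625,  0.06510359, -0.00494711],
       [ 0.03139435,  0.41199423, -0.91064546],
       [-0.05724811, -0.90885768, -0.41315903]]), 't': array([0.55457338, 0.04872872, 1.02138642])}
{'time': 0.1, 'joints': array([ 1.03288200e+00,  2.45769647e-01,  1.55893583e+00, -2.42351339e-05,
        1.33873618e+00, -1.74095739e-01]), 'joint_vel': array([-3.29108759e-05, -9.95656580e-04, -3.16456321e-03,  9.46898590e-04,
       -1.09870098e-03,  4.52378873e-04]), 'joint_torque': array([-6.70984173e-04, -4.30669141e+01, -3.27129328e+01, -2.01627854e-04,
        2.83550115e-03,  7.74877655e-07]), 'tool_pos': array([0.23103859, 0.60702258, 0.24925075]), 'eef_rot': array([-5.68216828e-01, -3.08914498e+00,  2.73464814e-03]), 'wrist_force': array([ 0.28972032,  0.16542479, -0.27818374]), 'ft_torque': array([ 0.05454753, -0.00546258, -0.00422129]), 'grasp_force': 0.0, 'gripper_width': 0.9983017319606703}
```

View pics/top0.png

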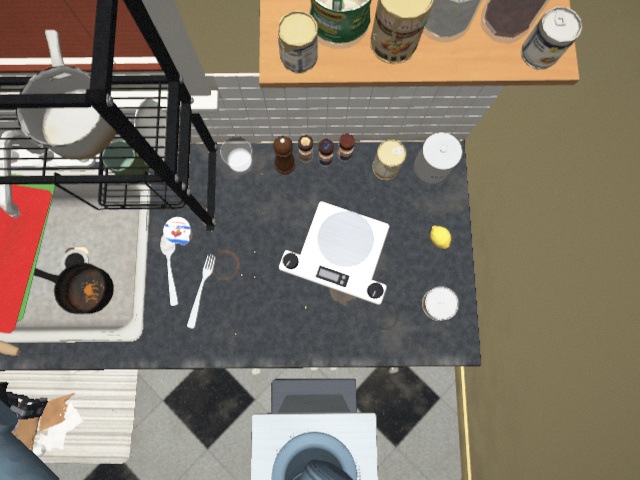

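View pics/side0.png

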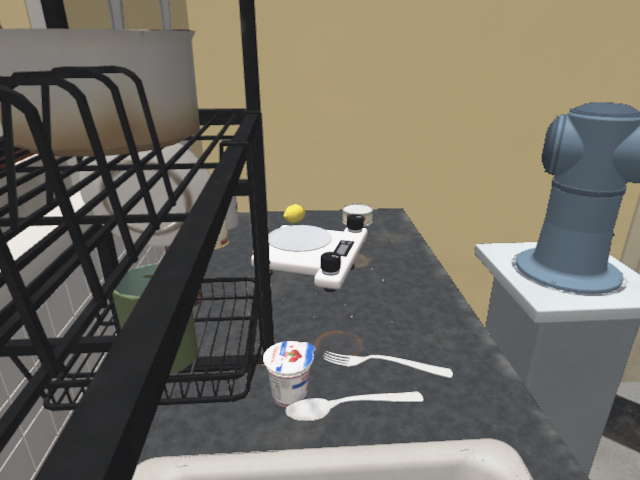

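The top view shows the left knob at about (291,261) and the right at (376,290), with the pan centre near (345,238). The tub is at (176,232), the lemon at (440,237) and the tin at (440,304). The side view shows the knobs at about (331,263) and (356,223).

```bash
cat > h.py <<'E'
import numpy as np,cv2
from workcell import env
def ray(n,u,v,z):
    c=env.calibration(n);R=c["R"];o=-R.T@c["t"]
    d=R.T@np.linalg.inv(c["intrinsics"])@np.array([u,v,1.])
    return (o+d*(z-o[2])/d[2])
def proj(n,X):
    c=env.calibration(n);p=c["intrinsics"]@(c["R"]@np.array(X)+c["t"]);return p[:2]/p[2]
def blob(n,im,u,v,r=16,thr=45):
    m=(im.max(2)<thr).astype(np.uint8); w=np.zeros_like(m); cv2.circle(w,(u,v),r,1,-1)
    cs,_=cv2.findContours(m&w,cv2.RETR_EXTERNAL,cv2.CHAIN_APPROX_NONE)
    c=max(cs,key=cv2.contourArea); return cv2.contourArea(c),cv2.boundingRect(c),cv2.minEnclosingCircle(cv2.convexHull(c))
E
python3 - <<'E'
from h import *
t=cv2.imread("pics/top0.png");s=cv2.imread("pics/side0.png")
for (u,v) in((291,261),(376,290)):
    a=blob("top",t,u,v,14);print(a);c=a[2][0];X=ray("top",*c,.08);print(X,[proj("side",X+[0,0,d]) for d in(.004,-.026)])
    for z in(0.084,.054):print(z,ray("top",*c,z))
for (u,v) in((331,263),(356,223)): 
    a=blob("side",s,u,v,14);print(a)
for n,u,v,z in(("pan",345,238,.064),("lem",440,237,.025),("tin",440,303,.04)):print(n,ray("top",u,v,z))
A=cv2.resize(t[240:315,265:395],None,fx=5,fy=5,interpolation=2);B=cv2.resize(s[205:295,300:400],None,fx=4,fy=4,interpolation=2)
B=cv2.copyMakeBorder(B,0,15,0,0,0) if B.shape[0]<375 else B[:375]
o=np.hstack([A,B[:375]]);o=cv2.resize(o,None,fx=.75,fy=.75,interpolation=cv2.INTER_AREA);cv2.imwrite("pics/c.png",o);print(o.shape)
E
```

```text
(3.5, (291, 263, 7, 6), ((294.0, 265.5), 3.9052248001098633))
[0.52262848 0.04524304 0.08      ] [array([337.70680693, 251.45743165]), array([337.54371756, 264.77472594])]
0.084 [0.52202433 0.04508223 0.084     ]
0.054 [0.52655551 0.04628831 0.054     ]
(0.0, (368, 289, 6, 9), ((370.5, 293.0), 4.717090606689453))
[ 0.45053044 -0.14791476  0.08      ] [array([359.4210726 , 216.93993792]), array([359.04146645, 228.48329519])]
0.084 [ 0.45016431 -0.14743787  0.084     ]
0.054 [ 0.45291026 -0.15101459  0.054     ]
(198.0, (321, 256, 19, 16), ((329.6797180175781, 262.2649841308594), 10.704656600952148))
(134.0, (347, 218, 16, 12), ((354.76666259765625, 222.5), 8.518963813781738))
pan [ 0.59647256 -0.08776718  0.064     ]
lem [ 0.60484678 -0.34703041  0.025     ]
tin [ 0.42648259 -0.33240995  0.04      ]
(281, 788, 3)
```

View pics/c.png

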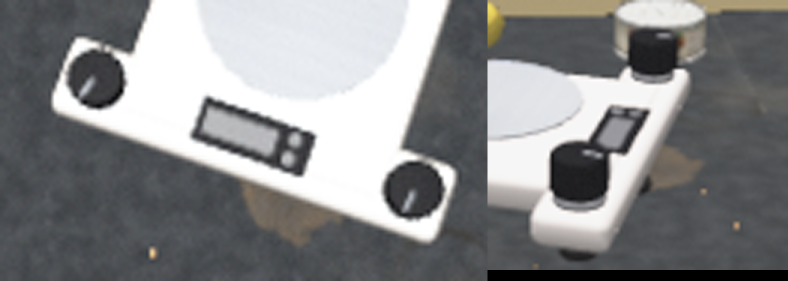

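The crop shows both knob caps clearly, left at about (290.3,261.1) and right at (375.1,290.4) full-image px. Each has a white pointer line. I'll refine with a looser threshold.

Run:
```python
from h import *
t=cv2.imread("pics/top0.png");s=cv2.imread("pics/side0.png")
P=[]
for (u,v) in((290,261),(375,290)):
    a=blob("top",t,u,v,11,130);x,y,w,h=a[1];c=(x+w/2-.5,y+h/2-.5);X=ray("top",*c,.078);P.append(X);print(a,X)
    print([proj("side",X+[0,0,d]) for d in(.006,-.024)])
for (u,v) in((331,263),(356,223)): print(blob("side",s,u,v,16,90)[1])
d=P[0]-P[1];print(np.linalg.norm(d),np.degrees(np.arctan2(-d[0],d[1])))
g=cv2.cvtColor(s,6)
h,S,V=cv2.split(cv2.cvtColor(t,cv2.COLOR_BGR2HSV))
pan=ray("top",345,238,.064);yaw=np.arctan2(-d[0],d[1]);m=(P[0]+P[1])/2
print("pan pred",m[:2]+.105*np.array([np.cos(yaw),np.sin(yaw)]),pan)
```

```text
(166.5, (283, 251, 15, 18), ((291.0, 259.5), 9.013978004455566)) [0.53858716 0.05555678 0.078     ]
[array([330.25803472, 253.8806409 ]), array([330.19371747, 267.3144857 ])]
(171.0, (367, 283, 17, 16), ((374.9671630859375, 290.0255432128906), 8.032997131347656)) [ 0.45693047 -0.15975534  0.078     ]
[array([356.11214798, 215.30990916]), array([355.7727519 , 226.76401821])]
(321, 248, 24, 25)
(340, 214, 32, 20)
0.23027619075065622 -20.769131437288543
pan pred [ 0.59593558 -0.08933263] [ 0.59647256 -0.08776718  0.064     ]
```

>>> play_rows(steps=[0.04,-0.13,0,0,0.08,-0.25,0,0,0.12,-0.38,0,0,0.16,-0.5,0,0,0.2,-0.63,0,0,0.24,-0.75,0,0,0.28,-0.88,0,0,0.3,-1,0,0], grip=-1, force=40)

```text
time: 1.1
tool_pos: [0.2616, 0.5066, 0.2503]
eef_rot: [0.569, 3.09, 0.0]
wrist_force: [0.4, -0.7, 0.4]
gripper_width: 0.996
grasp_force: 0.0
```

>>> play_rows(steps=[0.04,-0.13,0,0,0.08,-0.25,0,0,0.12,-0.38,0,0,0.16,-0.5,0,0,0.2,-0.63,0,0,0.24,-0.75,0,0,0.28,-0.88,0,0,0.3,-1,0,0])

```text
time: 2.1
tool_pos: [0.2916, 0.4066, 0.2503]
eef_rot: [-0.569, -3.09, 0.0]
wrist_force: [-0.6, -0.5, 0.1]
gripper_width: 1.002
grasp_force: 0.0
```

>>> play_rows(steps=[0.08,-0.13,0,0,0.15,-0.25,0,0,0.22,-0.38,0,0,0.3,-0.5,0,0,0.37,-0.63,0,0,0.45,-0.75,0,0,0.52,-0.88,0,0,0.6,-1,0,0])

```text
time: 3.1
tool_pos: [0.3517, 0.3066, 0.2503]
eef_rot: [-0.568, -3.09, -0.0]
wrist_force: [-0.0, 0.4, 0.4]
gripper_width: 0.999
grasp_force: 0.0
```

>>> play_rows(steps=[0.08,-0.13,0,0,0.15,-0.25,0,0,0.22,-0.38,0,0,0.3,-0.5,0,0,0.37,-0.63,0,0,0.45,-0.75,0,0,0.52,-0.88,0,0,0.6,-1,0,0])

```text
time: 4.1
tool_pos: [0.4118, 0.2066, 0.2503]
eef_rot: [0.568, 3.09, -0.0]
wrist_force: [0.1, -0.5, -0.2]
gripper_width: 0.994
grasp_force: 0.0
```

>>> play_rows(steps=[0.1,-0.13,-0.1,0,0.2,-0.25,-0.2,0,0.3,-0.38,-0.3,0,0.4,-0.5,-0.4,0,0.5,-0.63,-0.5,0,0.6,-0.75,-0.6,0,0.7,-0.88,-0.7,0,0.8,-1,-0.8,0])

```text
time: 5.1
tool_pos: [0.492, 0.1066, 0.1696]
eef_rot: [0.569, 3.09, 0.0]
wrist_force: [-0.0, -0.2, -0.0]
gripper_width: 0.995
grasp_force: 0.0
```

>>> play_rows(steps=[0.15,-0.17,-0.1,0,0.3,-0.34,-0.2,0,0.455,-0.51,-0.35,0,0.455,-0.51,-0.5,0,0.455,-0.51,-0.65,0,0.455,-0.51,-0.8,0,0.455,-0.51,-0.93,0,0.455,-0.51,-0.93,0])

```text
time: 6.1
tool_pos: [0.5357, 0.0568, 0.076]
eef_rot: [-0.567, -3.087, 0.0]
wrist_force: [0.5, 0.2, 1.2]
gripper_width: 1.0
grasp_force: 0.0
```

Run:
```python
from h import *
s=env.get_image("side");t=env.get_image("top")
B=cv2.resize(s[190:300,270:400],None,fx=3,fy=3,interpolation=2);A=cv2.resize(t[215:325,260:390],None,fx=3,fy=3,interpolation=2)
cv2.imwrite("pics/d.png",np.hstack([A,B]));print(env.state()["wrist_force"],env.state()["tool_pos"])
```

```text
[ 0.3661976   0.27456167 -0.42680037] [0.53697072 0.05660813 0.07750109]
```

View pics/d.png

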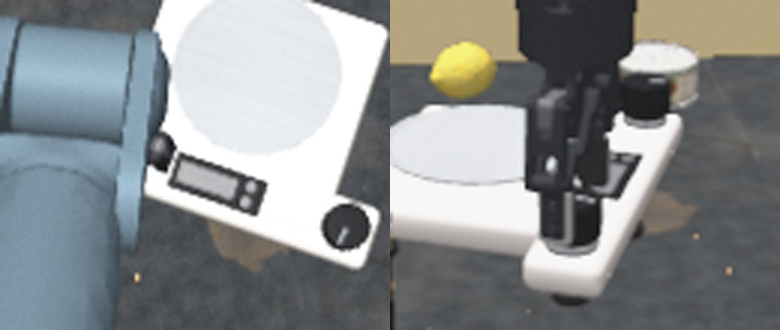

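Left knob stands between the open fingers (side crop). Close gently.

>>> play_rows(steps=[0,0,0,0,0,0,0,0,0,0,0,0,0,0,0,0,0,0,0,0,0,0,0,0,0,0,0,0,0,0,0,0], grip=1, force=25)

```text
time: 7.2
tool_pos: [0.537, 0.0565, 0.0774]
eef_rot: [0.568, 3.089, 0.0]
wrist_force: [0.8, 1.4, 2.4]
gripper_width: 0.461
grasp_force: 28.1
```

```bash
cat > s.py <<'E'
from h import *
s=env.state()
for k in("time","tool_pos","eef_rot","wrist_force","ft_torque","gripper_width","grasp_force","joints"):print(k,np.round(s[k],4))
E
python3 s.py
```

```text
time 7.2
tool_pos [0.537  0.0565 0.0774]
eef_rot [5.6830e-01 3.0893e+00 3.0000e-04]
wrist_force [0.7576 1.4267 2.3997]
ft_torque [ 0.176  -0.0625 -0.0267]
gripper_width 0.4608
grasp_force 28.0514
joints [-1.0530e-01  2.1950e-01  1.9393e+00  2.0000e-04  9.8240e-01 -1.3123e+00]
```

>>> play_rows(steps=[0.002,0.004,0.006,0,0.002,0.004,0.006,0,0.002,0.004,0.006,0,0.002,0.004,0.006,0,0.002,0.004,0.006,0,0.002,0.004,0.006,0,0.002,0.004,0.006,0,0.002,0.004,0.006,0])

```text
time: 8.2
tool_pos: [0.537, 0.0566, 0.0778]
eef_rot: [0.568, 3.09, -0.001]
wrist_force: [1.3, -5.2, -1.6]
gripper_width: 0.459
grasp_force: 27.9
```

```bash
python3 s.py
```

```text
time 8.2
tool_pos [0.537  0.0566 0.0778]
eef_rot [ 5.6810e-01  3.0897e+00 -8.0000e-04]
wrist_force [ 1.3069 -5.1625 -1.6318]
ft_torque [-0.8062 -0.2852 -0.0109]
gripper_width 0.4587
grasp_force 27.8547
joints [-1.0480e-01  2.1910e-01  1.9388e+00 -6.0000e-04  9.8360e-01 -1.3116e+00]
```

>>> play_rows(steps=[0.001,-0.003,-0.002,0,0.001,-0.003,-0.002,0,0.001,-0.003,-0.002,0,0.001,-0.003,-0.002,0,0.001,-0.003,-0.002,0,0.001,-0.003,-0.002,0,0.001,-0.003,-0.002,0,0.001,-0.003,-0.002,0])

```text
time: 9.2
tool_pos: [0.5371, 0.0566, 0.0777]
eef_rot: [-0.568, -3.09, -0.0]
wrist_force: [-0.0, -2.9, 0.4]
gripper_width: 0.459
grasp_force: 27.9
```

```bash
python3 s.py
```

```text
time 9.2
tool_pos [0.5371 0.0566 0.0777]
eef_rot [-5.6830e-01 -3.0897e+00 -1.0000e-04]
wrist_force [-0.0447 -2.9282  0.366 ]
ft_torque [-0.5334 -0.0653 -0.0016]
gripper_width 0.4589
grasp_force 27.8896
joints [-1.0500e-01  2.1950e-01  1.9387e+00  1.0000e-04  9.8350e-01 -1.3121e+00]
```

>>> play_rows(steps=[0,-0.001,0,-0.02,0,-0.002,0,-0.04,0,-0.002,0,-0.06,0,-0.002,0,-0.08,0,-0.002,0,-0.1,0,-0.002,0,-0.1,0,-0.002,0,-0.1,0,-0.002,0,-0.1])

```text
time: 10.2
tool_pos: [0.5372, 0.0567, 0.0778]
eef_rot: [1.044, 2.963, 0.001]
wrist_force: [1.6, 1.6, 0.3]
gripper_width: 0.458
grasp_force: 28.0
```

```bash
python3 s.py
```

```text
time 10.2
tool_pos [0.5372 0.0567 0.0778]
eef_rot [1.0442e+00 2.9630e+00 1.3000e-03]
wrist_force [1.6059 1.5993 0.3123]
ft_torque [ 0.2234 -0.2336 -0.0494]
gripper_width 0.4582
grasp_force 27.951
joints [-1.0520e-01  2.1940e-01  1.9387e+00  1.0000e-03  9.8330e-01 -9.9890e-01]
```

>>> play_rows(steps=[0.001,0.001,0,-0.02,0.001,0.001,0,-0.04,0.001,0.001,0,-0.06,0.001,0.001,0,-0.08,0.001,0.001,0,-0.1,0.001,0.001,0,-0.1,0.001,0.001,0,-0.1,0.001,0.001,0,-0.1])

```text
time: 11.2
tool_pos: [0.5374, 0.0568, 0.0779]
eef_rot: [1.494, 2.763, 0.002]
wrist_force: [2.8, 4.0, 1.1]
gripper_width: 0.458
grasp_force: 28.0
```

>>> play_rows(steps=[0.001,0.002,0,-0.01,0.002,0.003,0,-0.02,0.002,0.003,0,-0.03,0.002,0.003,0,-0.04,0.002,0.003,0,-0.05,0.002,0.003,0,-0.05,0.002,0.003,0,-0.05,0.002,0.003,0,-0.05])

```text
time: 12.2
tool_pos: [0.5376, 0.0569, 0.0778]
eef_rot: [1.709, 2.636, 0.001]
wrist_force: [2.7, 4.2, 0.6]
gripper_width: 0.455
grasp_force: 28.0
```

>>> play_rows(steps=[0.001,0.002,0,-0.02,0.003,0.004,0,-0.04,0.003,0.004,0,-0.06,0.003,0.004,0,-0.08,0.003,0.004,0,-0.1,0.003,0.004,0,-0.1,0.003,0.004,0,-0.1,0.003,0.004,0,-0.1])

```text
time: 13.2
tool_pos: [0.5379, 0.057, 0.0779]
eef_rot: [2.098, 2.337, 0.0]
wrist_force: [3.1, 2.7, 2.8]
gripper_width: 0.457
grasp_force: 28.1
```

>>> play_rows(steps=[0.001,0.001,0,-0.01,0.002,0.002,0,-0.02,0.002,0.002,0,-0.03,0.002,0.002,0,-0.04,0.002,0.002,0,-0.05,0.002,0.002,0,-0.05,0.002,0.002,0,-0.05,0.002,0.002,0,-0.05])

```text
time: 14.2
tool_pos: [0.5381, 0.0572, 0.0778]
eef_rot: [2.275, 2.165, 0.0]
wrist_force: [3.2, -0.5, 3.3]
gripper_width: 0.46
grasp_force: 28.2
```

```bash
python3 s.py
```

```text
time 14.2
tool_pos [0.5381 0.0572 0.0778]
eef_rot [2.2755e+00 2.1652e+00 3.0000e-04]
wrist_force [ 3.2193 -0.4945  3.2562]
ft_torque [-0.145  -0.8424 -0.0387]
gripper_width 0.46
grasp_force 28.2329
joints [-1.0360e-01  2.2130e-01  1.9362e+00 -3.0000e-04  9.8350e-01 -5.3800e-02]
```

>>> play_rows(steps=[0.001,0,0,-0.01,0.002,0,0,-0.02,0.002,0,0,-0.03,0.002,0,0,-0.04,0.002,0,0,-0.05,0.002,0,0,-0.05,0.002,0,0,-0.05,0.002,0,0,-0.05])

```text
time: 15.2
tool_pos: [0.5383, 0.0572, 0.0779]
eef_rot: [2.44, 1.978, 0.0]
wrist_force: [3.1, -3.1, 5.8]
gripper_width: 0.456
grasp_force: 28.4
```

```bash
python3 s.py
```

```text
time 15.2
tool_pos [0.5383 0.0572 0.0779]
eef_rot [2.4397e+00 1.9784e+00 3.0000e-04]
wrist_force [ 3.0734 -3.1072  5.8496]
ft_torque [-0.5178 -0.7782 -0.053 ]
gripper_width 0.4557
grasp_force 28.3936
joints [-1.0360e-01  2.2160e-01  1.9357e+00 -3.0000e-04  9.8380e-01  1.0460e-01]
```

>>> play_rows(steps=[0.001,-0.001,0,-0.01,0.002,-0.002,0,-0.02,0.002,-0.002,0,-0.03,0.002,-0.002,0,-0.04,0.002,-0.002,0,-0.05,0.002,-0.002,0,-0.05,0.002,-0.002,0,-0.05,0.002,-0.002,0,-0.05])

```text
time: 16.2
tool_pos: [0.5385, 0.057, 0.0781]
eef_rot: [2.588, 1.781, 0.0]
wrist_force: [2.1, -2.3, 6.7]
gripper_width: 0.456
grasp_force: 28.5
```

```bash
python3 s.py
```

```text
time 16.2
tool_pos [0.5385 0.057  0.0781]
eef_rot [2.5875e+00 1.7810e+00 3.0000e-04]
wrist_force [ 2.0997 -2.3473  6.662 ]
ft_torque [-0.5249 -0.5928 -0.0485]
gripper_width 0.4563
grasp_force 28.5199
joints [-1.0390e-01  2.2180e-01  1.9351e+00 -2.0000e-04  9.8440e-01  2.6140e-01]
```

>>> play_rows(steps=[0,0,0,0,0,0,0,0,0,0,0,0,0,0,0,0,0,0,0.1,0,0,0,0.3,0,0,0,0.6,0,0,0,0.8,0], grip=-1)

```text
time: 17.2
tool_pos: [0.539, 0.0571, 0.16]
eef_rot: [2.585, 1.782, 0.003]
wrist_force: [1.4, -0.1, -0.5]
gripper_width: 0.998
grasp_force: 0.0
```

```bash
python3 s.py
```

```text
time 17.2
tool_pos [0.539  0.0571 0.16  ]
eef_rot [2.5855 1.782  0.0028]
wrist_force [ 1.436  -0.1067 -0.5343]
ft_torque [-0.0127 -0.0708  0.0231]
gripper_width 0.9978
grasp_force 0.0
joints [-0.1037  0.0943  1.9043  0.      1.1406  0.2602]
```

>>> play_rows(steps=[-0.05,-0.12,0,0.03,-0.1,-0.25,0,0.06,-0.15,-0.37,0,0.09,-0.2,-0.5,0,0.12,-0.25,-0.62,0,0.15,-0.3,-0.75,0,0.18,-0.35,-0.87,0,0.22,-0.4,-1,0,0.25])

```text
time: 18.2
tool_pos: [0.4983, -0.0432, 0.1585]
eef_rot: [1.703, 2.639, 0.0]
wrist_force: [-0.3, -1.0, -0.4]
gripper_width: 1.0
grasp_force: 0.0
```

>>> play_rows(steps=[-0.05,-0.12,0,0.03,-0.1,-0.25,0,0.06,-0.15,-0.37,0,0.09,-0.2,-0.5,0,0.12,-0.25,-0.62,0,0.15,-0.3,-0.75,0,0.18,-0.35,-0.87,0,0.22,-0.4,-1,0,0.25])

```text
time: 19.2
tool_pos: [0.4583, -0.1433, 0.1585]
eef_rot: [0.563, 3.09, -0.0]
wrist_force: [-0.6, -0.4, 0.9]
gripper_width: 1.002
grasp_force: 0.0
```

```bash
python3 s.py
python3 - <<'E'
from h import *
t=env.get_image("top");s=env.get_image("side")
B=cv2.resize(s[190:300,270:400],None,fx=3,fy=3,interpolation=2);A=cv2.resize(t[215:325,260:390],None,fx=3,fy=3,interpolation=2)
cv2.imwrite("pics/e.png",np.hstack([A,B]))
E
```

```text
time 19.2
tool_pos [ 0.4583 -0.1433  0.1585]
eef_rot [ 5.6310e-01  3.0898e+00 -4.0000e-04]
wrist_force [-0.6189 -0.4361  0.9388]
ft_torque [ 0.0012 -0.0292  0.0206]
gripper_width 1.0025
grasp_force 0.0
joints [-5.3980e-01 -5.2000e-02  2.0563e+00  1.0000e-04  1.1364e+00 -1.7501e+00]
```

View pics/e.png

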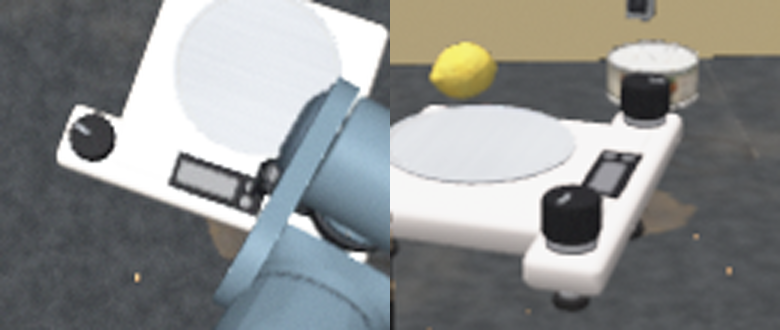

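The left knob's pointer has turned about 90° and its foot is extended. The scale has not moved. Descend on the right knob.

>>> play_rows(steps=[0,-0.08,0,0,0,-0.16,-0.1,0,0,-0.16,-0.3,0,0,-0.16,-0.5,0,0,-0.16,-0.7,0,0,-0.16,-0.81,0,0,-0.16,-0.81,0,0,-0.16,-0.81,0])

```text
time: 20.3
tool_pos: [0.4588, -0.1591, 0.0773]
eef_rot: [0.568, 3.089, -0.001]
wrist_force: [0.1, -0.5, 0.8]
gripper_width: 1.001
grasp_force: 0.0
```

>>> play_rows(steps=[0,0,0,0,0,0,0,0,0,0,0,0,0,0,0,0,0,0,0,0,0,0,0,0,0,0,0,0,0,0,0,0], grip=1, force=25)

```text
time: 21.3
tool_pos: [0.4583, -0.1596, 0.0773]
eef_rot: [-0.568, -3.09, 0.002]
wrist_force: [-4.1, -3.6, 4.2]
gripper_width: 0.459
grasp_force: 27.6
```

```bash
python3 s.py
```

```text
time 21.3
tool_pos [ 0.4583 -0.1596  0.0773]
eef_rot [-5.6790e-01 -3.0898e+00  2.3000e-03]
wrist_force [-4.1149 -3.5611  4.2477]
ft_torque [-0.4479  0.5613  0.0484]
gripper_width 0.4595
grasp_force 27.5795
joints [-5.6860e-01  1.0120e-01  2.0763e+00 -1.7000e-03  9.6360e-01 -1.7749e+00]
```

>>> play_rows(steps=[-0.003,-0.002,0.006,0,-0.003,-0.002,0.006,0,-0.003,-0.002,0.006,0,-0.003,-0.002,0.006,0,-0.003,-0.002,0.006,0,-0.003,-0.002,0.006,0,-0.003,-0.002,0.006,0,-0.003,-0.002,0.006,0])

```text
time: 22.3
tool_pos: [0.4582, -0.1595, 0.0775]
eef_rot: [0.568, 3.089, -0.002]
wrist_force: [-2.3, -5.2, 1.8]
gripper_width: 0.454
grasp_force: 27.4
```

```bash
python3 s.py
```

```text
time 22.3
tool_pos [ 0.4582 -0.1595  0.0775]
eef_rot [ 5.6790e-01  3.0891e+00 -1.5000e-03]
wrist_force [-2.3456 -5.2416  1.7567]
ft_torque [-0.7062  0.2358 -0.032 ]
gripper_width 0.4536
grasp_force 27.4166
joints [-5.6890e-01  1.0020e-01  2.0768e+00 -8.0000e-04  9.6360e-01 -1.7756e+00]
```

>>> play_rows(steps=[-0.002,-0.004,0.004,0,-0.002,-0.004,0.004,0,-0.002,-0.004,0.004,0,-0.002,-0.004,0.004,0,-0.002,-0.004,0.004,0,-0.002,-0.004,0.004,0,-0.002,-0.004,0.004,0,-0.002,-0.004,0.004,0])

```text
time: 23.3
tool_pos: [0.4581, -0.1595, 0.0778]
eef_rot: [0.568, 3.089, -0.0]
wrist_force: [3.7, -3.6, -0.4]
gripper_width: 0.461
grasp_force: 27.2
```

```bash
python3 s.py
```

```text
time 23.3
tool_pos [ 0.4581 -0.1595  0.0778]
eef_rot [ 5.6840e-01  3.0889e+00 -1.0000e-04]
wrist_force [ 3.6758 -3.597  -0.4491]
ft_torque [-0.4991 -0.6425 -0.0219]
gripper_width 0.4611
grasp_force 27.1806
joints [-5.6950e-01  9.9400e-02  2.0770e+00  3.0000e-04  9.6440e-01 -1.7765e+00]
```

>>> play_rows(steps=[0.001,-0.001,0,-0.01,0.001,-0.002,0,-0.02,0.001,-0.002,0,-0.03,0.001,-0.002,0,-0.04,0.001,-0.002,0,-0.05,0.001,-0.002,0,-0.05,0.001,-0.002,0,-0.05,0.001,-0.002,0,-0.05])

```text
time: 24.3
tool_pos: [0.4581, -0.1594, 0.0777]
eef_rot: [0.811, 3.034, 0.001]
wrist_force: [5.6, -1.6, -0.7]
gripper_width: 0.456
grasp_force: 27.2
```

>>> play_rows(steps=[0.001,-0.001,0,-0.01,0.001,-0.002,0,-0.02,0.001,-0.002,0,-0.03,0.001,-0.002,0,-0.04,0.001,-0.002,0,-0.05,0.001,-0.002,0,-0.05,0.001,-0.002,0,-0.05,0.001,-0.002,0,-0.05])

```text
time: 25.3
tool_pos: [0.4582, -0.1593, 0.0777]
eef_rot: [1.047, 2.962, 0.002]
wrist_force: [5.7, 0.3, -0.6]
gripper_width: 0.452
grasp_force: 27.2
```

>>> play_rows(steps=[0.002,0,0,-0.01,0.004,0,0,-0.02,0.004,0,0,-0.03,0.004,0,0,-0.04,0.004,0,0,-0.05,0.004,0,0,-0.05,0.004,0,0,-0.05,0.004,0,0,-0.05])

```text
time: 26.3
tool_pos: [0.4584, -0.1593, 0.0775]
eef_rot: [-1.276, -2.87, -0.002]
wrist_force: [5.3, 1.4, -0.2]
gripper_width: 0.458
grasp_force: 27.3
```

>>> play_rows(steps=[0.002,0.001,0,-0.01,0.002,0.001,0,-0.02,0.002,0.001,0,-0.03,0.002,0.001,0,-0.04,0.002,0.001,0,-0.05,0.002,0.001,0,-0.05,0.002,0.001,0,-0.05,0.002,0.001,0,-0.05])

```text
time: 27.3
tool_pos: [0.4586, -0.1592, 0.0776]
eef_rot: [-1.498, -2.761, -0.002]
wrist_force: [5.2, 2.8, -0.8]
gripper_width: 0.455
grasp_force: 27.3
```

>>> play_rows(steps=[0.002,0.001,0,-0.01,0.004,0.002,0,-0.02,0.005,0.002,0,-0.03,0.005,0.002,0,-0.04,0.005,0.002,0,-0.05,0.005,0.002,0,-0.05,0.005,0.002,0,-0.05,0.005,0.002,0,-0.05])

```text
time: 28.3
tool_pos: [0.4589, -0.1593, 0.0775]
eef_rot: [-1.707, -2.636, -0.0]
wrist_force: [2.6, 3.9, -0.1]
gripper_width: 0.457
grasp_force: 27.3
```

>>> play_rows(steps=[0.002,0.001,0,-0.01,0.003,0.002,0,-0.02,0.003,0.002,0,-0.03,0.003,0.002,0,-0.04,0.003,0.002,0,-0.05,0.003,0.002,0,-0.05,0.003,0.002,0,-0.05,0.003,0.002,0,-0.05])

```text
time: 29.3
tool_pos: [0.4591, -0.1592, 0.0776]
eef_rot: [-1.909, -2.494, 0.0]
wrist_force: [0.8, 4.4, 1.8]
gripper_width: 0.456
grasp_force: 27.4
```

>>> play_rows(steps=[0,0.002,0,-0.01,0,0.003,0,-0.02,0,0.003,0,-0.03,0,0.003,0,-0.04,0,0.003,0,-0.05,0,0.003,0,-0.05,0,0.003,0,-0.05,0,0.003,0,-0.05])

```text
time: 30.3
tool_pos: [0.4594, -0.1591, 0.0777]
eef_rot: [2.099, 2.337, -0.0]
wrist_force: [-1.5, 3.1, 3.3]
gripper_width: 0.455
grasp_force: 27.5
```

>>> play_rows(steps=[0,0.001,0,-0.01,0,0.002,0,-0.02,0,0.002,0,-0.03,0,0.002,0,-0.04,0,0.002,0,-0.05,0,0.002,0,-0.05,0,0.002,0,-0.05,0,0.002,0,-0.05])

```text
time: 31.3
tool_pos: [0.4596, -0.159, 0.0779]
eef_rot: [2.276, 2.165, 0.0]
wrist_force: [-1.9, 1.9, 4.8]
gripper_width: 0.46
grasp_force: 27.7
```

>>> play_rows(steps=[0,0.001,0,-0.01,0,0.001,0,-0.02,0,0.001,0,-0.03,0,0.001,0,-0.04,0,0.001,0,-0.045,0,0.001,0,-0.045,0,0.001,0,-0.045,0,0.001,0,-0.045])

```text
time: 32.3
tool_pos: [0.4598, -0.159, 0.078]
eef_rot: [2.422, 1.999, 0.0]
wrist_force: [-1.1, 0.6, 5.4]
gripper_width: 0.458
grasp_force: 27.8
```

>>> play_rows(steps=[0,0,0,0,0,0,0,0,0,0,0,0,0,0,0,0,0,0,0.1,0,0,0,0.3,0,0,0,0.6,0,0,0,0.8,0], grip=-1)

```text
time: 33.3
tool_pos: [0.46, -0.1591, 0.1599]
eef_rot: [2.421, 1.998, 0.001]
wrist_force: [0.2, 0.4, 0.1]
gripper_width: 1.0
grasp_force: 0.0
```

>>> play_rows(steps=[0,0,0.1,0,-0.1,0,0.2,0,-0.2,0,0.3,0,-0.3,0,0.3,0,-0.4,0,0.3,0,-0.5,0,0.3,0,-0.6,0,0.3,0,-0.6,0,0.3,0])

```text
time: 34.3
tool_pos: [0.3988, -0.1587, 0.1875]
eef_rot: [-2.424, -1.999, -0.0]
wrist_force: [-0.6, -0.7, 0.6]
gripper_width: 0.996
grasp_force: 0.0
```

```bash
python3 s.py
python3 - <<'E'
from h import *
t=env.get_image("top");s=env.get_image("side")
B=cv2.resize(s[190:300,270:400],None,fx=3,fy=3,interpolation=2);A=cv2.resize(t[215:325,260:390],None,fx=3,fy=3,interpolation=2)
cv2.imwrite("pics/f.png",np.hstack([A,B]))
E
```

```text
time 34.3
tool_pos [ 0.3988 -0.1587  0.1875]
eef_rot [-2.4238 -1.9985 -0.    ]
wrist_force [-0.6158 -0.732   0.5641]
ft_torque [-0.0236 -0.0186  0.0196]
gripper_width 0.9963
grasp_force 0.0
joints [-6.4420e-01 -2.3160e-01  2.1566e+00  1.0000e-04  1.2167e+00 -4.5250e-01]
```

View pics/f.png

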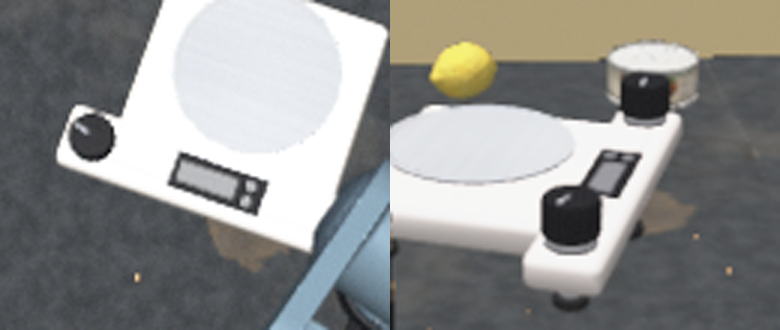

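The scale hasn't moved, the gripper is clear, and each knob is about 0.65 rad past first touch. Handing in.

```bash
python3 -c "
from workcell import env
print(env.hand_in())"
```

```text
the job is handed in; nothing more can be done
None
```

The job is handed in at 34 s of the 72 s allowed: by force feel, I turned both knobs clockwise to about 0.65 rad past first touch, then moved the gripper clear. The scale showed no visible shift, but the hand-in returned no verdict and I could not measure the foot loads directly.

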